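Lever a sunken iron bracket back up its post

TASK

The heavy iron bracket that carries the egg timer has sunk on its stiff post. Put the nose of the flat pry bar under the bracket's toe with the bar resting over the ridged iron block, lever the bracket up until it is fully home against the collar on the post without straining it once it is there, then draw the bar out and lay it flat on the sill clear of the block and the bracket. Keep the hand off the bracket and the timer, leave the timer standing on its plate, and leave the other things alone.

Things in the scene. Friction and masses are not known exactly. Their poses are not given: they have to be found in the camera images.
- foot: The heavy dark cast-iron bracket, about 1 kg: a sleeve 50 mm wide and tall on the post, a flat toe along its -x, an arm along its +x ending in a square plate. Origin on the post's axis, 34 mm below the toe's underside; z up. It only slides straight up and down (no swing), is stiff and stays where left. Raising it takes 20 to 26 N at the toe; over 50 N from the bar cracks the casting.
- foot_toe (a point): Middle of the lower front edge of the bracket's toe, axes as the bracket. The toe is 50 mm wide, 12 mm thick; from this edge its flat free underside runs 50 mm along +x to the sleeve. It starts 34 to 40 mm above the sill. A bit more than 1 cm higher the sleeve meets the collar, a hard stop that is found by the force rising.
- foot_seat (a point): Centre of the top of the 66 mm square plate at the end of the bracket's arm, 220 mm along +x from the toe's edge and 50 mm above the toe's underside.
- post: The fixed upright steel post, 26 mm thick, about 145 mm tall, with a 46 mm wide collar (the bracket's upper stop). Under the bracket is a 40 mm wide shoulder. Origin on its axis, 75 mm from the toe's edge, at sill level or up to 6 mm above; x points from toe to arm as on the bracket, z up. It stands on a 90 mm wide round flange 8 mm thick.
- block: The fulcrum: loose dark iron block, 0.6 kg, 44 mm (x) by 64 mm (y) and 46 mm tall, its top a rounded ridge of 10 mm radius along its own y. Origin at the centre of its underside. It stands in front of the toe, already in line, its ridge across the pry direction and 60 to 80 mm from the toe's edge.
- block_ridge (a point): Middle of the ridge's top line, 46 mm above the sill; the bar rests here.
- bar: The loose straight pry bar, 260 mm long, 0.32 kg. Along +x a steel blade 24 mm wide, 8 mm thick with round nose; from x = -10 to -130 mm a wooden grip 28 mm wide, 12 mm thick, flush underneath. Origin at mid-length on the flat underside, z up; balances at x = -23 mm. Starts flat on the sill. Over the block, nose 20 mm under the toe, it stays by itself, grip end up, and does not lift the bracket.
- bar_tip (a point): The end of the bar's nose, at half thickness (x = 130 mm, 4 mm above its underside).
- timer: Green enamel hourglass egg timer, 48 mm wide, 85 mm tall, 0.1 kg, standing loose on the bracket's plate. Origin at the centre of its underside, z up.
- crock_lid: Bystander: round brown stoneware lid with a knob, 140 mm wide, 44 mm tall, lying on the sill; origin at the centre of its underside.
- jar_a: Bystander: hexagonal glass jar of honey with black cap, 60 mm across the flats (69 mm across the corners), 90 mm tall; origin under its centre.
- jar_b: Bystander: a second jar like jar_a.
- dipper: Bystander: wooden honey dipper lying flat, 155 mm long, 29 mm thick; origin at sill level under its middle, x towards the head.
- mug: Bystander: white mug, 76 mm wide, 85 mm tall, handle along its y; origin under its centre.
- bowl: Bystander: blue bowl, 110 mm wide, 45 mm tall; origin under its centre.
There are look-alikes about, which are no part of the job. What is shaped like the block but blue, purple or red is not meant.

How it is judged:
By the outcome, as a careful person would: the job done as asked, in the order asked, and still so for the second after the job is handed in, with the robot touching nothing.
It also fails if it takes over 72 s, if anything falls off the work surface, if the arm or the gripper's body presses on something with over 40 N, if the wrist force passes 120 N, or if a joint passes its speed limit or range.

ROBOT

A 6-joint arm with a two-finger parallel gripper is mounted at the origin on the work surface. World frame = base frame: x ahead of the robot, y to its left, z up, the work surface at z = 0. Lengths are in m, angles in rad, forces in N, time in s.
With the tool pointing down it reaches from about 0.375 to 0.9 m from the base axis. Payload 3.1 kg.
Tool frame: the origin (TCP) lies at the centre of the arm's flange, where the gripper is bolted on; the fingertips stand 173 mm ahead of it and the grasp point (between the pads) lies 155 mm ahead of it; z points along the fingers, y is the line along which they close (so a half turn about z gives the same grasp; the last joint's range is limited). The gripper opens to 85 mm and grips with 20 to 120 N. Pads are 22 mm wide; open, the fingers measure 114 mm over their backs; the gripper's body (76 mm by 85 mm) begins 54 mm behind the grasp point. The pads swing forward as they close: fully open they stand 13 mm farther back than shut.
Start: joints at [1.046, 0.527, 1.433, -0, 1.181, -0.178], TCP at [0.212, 0.588, 0.405] pointing down, gripper open.
Joint ranges: [-3.08, 3.08], [-0.75, 2.2], [0.22, 2.44], [-1.43, 4.57], [0, 2.65], [-2.85, 2.85]. Speed limits (rad/s): [2.79, 2.79, 3.14, 3.14, 3.14, 3.14].

INTERFACE

Orientations are given as a unit quaternion [x, y, z, w].
In Python, from station import * gives the robot as it stands.
- The arm moves only by the shell command python3 -m jog 'ROWS' [OPENING] [FORCE]. ROWS is a JSON object of lists of equal length, an entry for each row: "linear": the shift along the world's x, y, z in mm, a list of three; "turn": the turn about the world's z in units of 5 degrees (1.0 is 5 degrees). A call has 1 to 12 rows; each row shifts and turns the commanded pose from where the row before left it; what a row does not reach is not made up. A row lasts 1/8 s, in which the tool goes at most 62.5 mm and 10.7 degrees, less where a joint would pass 70% of its speed; a pose out of reach is approached as far as the arm can. A call is refused whole if a number of a shift passes 62.5 or a number of a turn 1, either way. A call with a gripper value outside its range is refused whole. OPENING is the opening, from 0 (shut) to 1 (fully open), set as the call begins (- or left out, the last holds). The fingers move at their own pace and stop on an object; FORCE is the grip in N (left out, the last holds). Time passes only in rows, so rows that do not move let the fingers close. It gives the time, the measured TCP pose, the force, the opening and the grip force at its end, in the units of the state.
- sense(): the state, without advancing time (a new reading comes with each control period).
- snapshot(name): name is "scene" or "top" or "wrist"; returns the picture (420x560x3 uint8, red, green, blue); there is no depth.
- get_calibration(name): a dict with "fx", "fy", "cx", "cy" (pixels), "dist_coeffs" ([k1, k2, p1, p2, k3] as OpenCV has them; the pictures are not rectified), "world_to_cam" (4x4, takes a point from world to camera coordinates). Camera axes: x right, y down, z forward; pixel columns grow to the right and rows downward; lengths in m; the calibration is good to about 2 mm. A picture is of the moment at which its call begins: read the wrist's pose just before it. get_calibration takes no time and is no camera call; for the wrist camera it gives the pose at the moment of the call.
- sign_off(): hands the job in; it is judged then, once.
The state is a dict: "t": time; "q": joint angles; "qd": joint speeds; "tau": joint torques, N m; "tcp_pos": TCP position; "tool_rot": TCP orientation; "force": force on the tool from outside, world axes, zero at the start; "ft_torque": the same for the moment, N m; "finger_gap": opening from 0.0 (shut) to 1.0 (fully open); "gripper_force": force on a finger pad.
Only numpy, scipy, OpenCV 4.12 (cv2) and the standard library are available. Lean on these libraries where they do the work, as an engineer would, in place of code of your own. Each camera call takes 0.05 s, during which the arm holds its last target. There are 200 camera calls.

## Working session

There is one attempt and no reset: what is moved stays moved. The work goes in short steps, Python scripts to look and compute and a shell command to move; the robot and the scene stay as the last step left them, time stands still between calls to the robot, and variables do not carry over. Pictures are saved under pics/ and viewed, at most 10 in all, crops included, and the job is handed in when it is done.

```bash
ls; mkdir -p pics; python3 - <<'E'
from station import *
import cv2,numpy as np
a=snapshot("scene");b=snapshot("top")
for n,i in(("scene",a),("top",b)):
    cv2.imwrite(f"pics/{n}.png",i[...,::-1])
    c=get_calibration(n);print(n,c['fx'],c['cx'],c['cy'],c['dist_coeffs'],np.round(np.array(c['world_to_cam']),3).tolist())
cv2.imwrite("pics/top800.png",cv2.resize(b[...,::-1],(800,600)))
cv2.imwrite("pics/scene800.png",cv2.resize(a[...,::-1],(800,600)))
print(sense())
E
```

```text
pics
scene 400.00316199342967 276.5193641334821 215.3216447990776 [-0.00583534  0.          0.          0.          0.        ] [[-0.729, 0.684, 0.018, 0.424], [0.452, 0.502, -0.737, -0.174], [-0.513, -0.53, -0.675, 1.493], [0.0, 0.0, 0.0, 1.0]]
top 491.27094486039334 286.7632980823307 210.76738037169386 [-0.15442186  0.          0.          0.          0.        ] [[-0.005, -1.0, 0.011, -0.028], [-0.983, 0.003, -0.183, 0.557], [0.183, -0.011, -0.983, 1.381], [0.0, 0.0, 0.0, 1.0]]
{'t': 0.1, 'q': array([ 1.04550539e+00,  5.28371163e-01,  1.43376935e+00,  2.74264663e-05,
        1.18139245e+00, -1.78495451e-01]), 'qd': array([-0.00101105, -0.00178786, -0.00431593,  0.0003369 , -0.00061518,
        0.00024605]), 'tau': array([-3.28943861e-05, -4.43304169e+01, -1.78586054e+01, -2.10182689e-04,
        3.85441774e-03,  2.59466117e-05]), 'tcp_pos': array([0.21223932, 0.58753469, 0.40383393]), 'tool_rot': array([ 1.72535191e-01,  9.85002876e-01, -9.06337699e-04, -3.46294313e-04]), 'force': array([-0.44704424, -0.21393934, -0.14373804]), 'ft_torque': array([ 0.01361435,  0.00439444, -0.01857534]), 'gripper_force': 0.0, 'finger_gap': 0.9979263795241623}
```

View pics/top800.png

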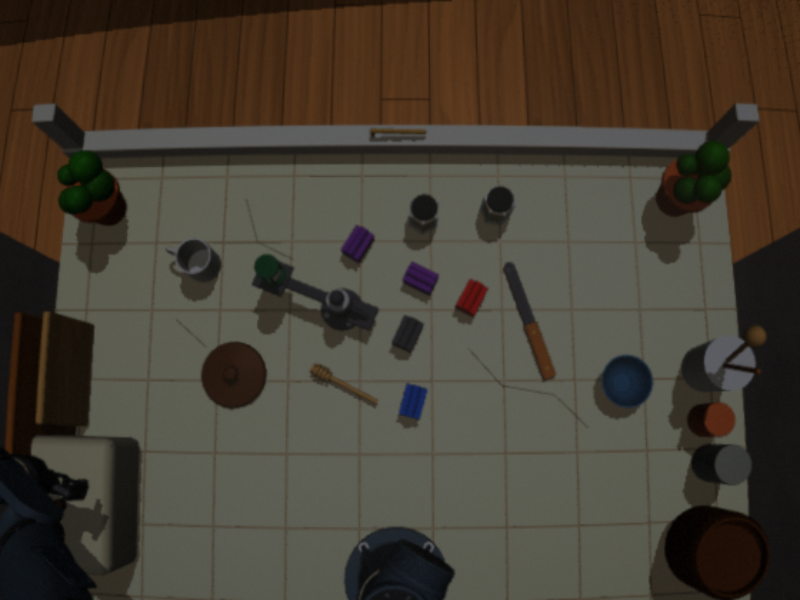

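View pics/scene800.png

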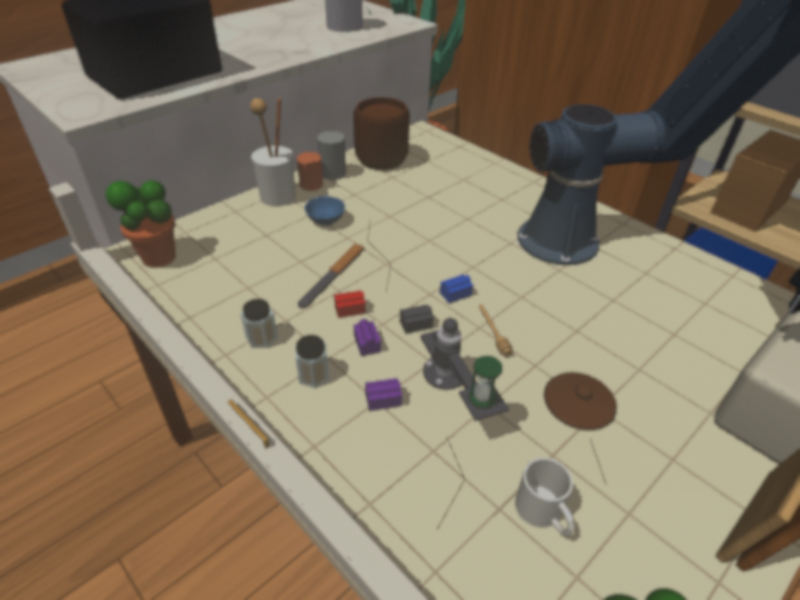

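Top view (800 px wide): the only dark-iron ridged block is at (408,333). The look-alikes are purple at (358,243) and (421,278), red at (472,297) and blue at (413,400). The dark one fits because it is iron-coloured and in line with the toe (372,316) and post (342,300). The bar runs from its nose at (510,265) to its grip end at (549,377), and the timer is at (268,267). One enlarged crop will confirm this.

```bash
cat > h.py <<'E'
from station import *
import cv2,numpy as np
def cal(n):
    c=get_calibration(n);K=np.array([[c['fx'],0,c['cx']],[0,c['fy'],c['cy']],[0,0,1]]);return K,np.array(c['dist_coeffs'],float),np.array(c['world_to_cam'])
def plane(c,uv,z):
    K,d,T=c;p=cv2.undistortPoints(np.array(uv,float).reshape(-1,1,2),K,d).reshape(-1,2)
    r=np.c_[p,np.ones(len(p))]@T[:3,:3];o=-T[:3,:3].T@T[:3,3]
    return o+r*((z-o[2])/r[:,2])[:,None]
def tri(c1,u1,c2,u2):
    P=[];
    for c,u in((c1,u1),(c2,u2)):
        P.append((c[2][:3],cv2.undistortPoints(np.array(u,float).reshape(1,1,2),c[0],c[1]).reshape(2,1)))
    X=cv2.triangulatePoints(P[0][0],P[1][0],P[0][1],P[1][1]);return (X[:3]/X[3]).ravel()
def proj(c,X):
    return cv2.projectPoints(np.array(X,float).reshape(-1,1,3),cv2.Rodrigues(c[2][:3,:3])[0],c[2][:3,3],c[0],c[1])[0].reshape(-1,2)
E
python3 - <<'E'
from h import *
im=cv2.imread("pics/top.png");c=cal("top")
crop=im[150:310,160:400];cv2.imwrite("pics/crop1.png",cv2.resize(np.clip(crop*2.0,0,255).astype(np.uint8),(800,533),interpolation=cv2.INTER_CUBIC))
hsv=cv2.cvtColor(im,cv2.COLOR_BGR2HSV)
m=((hsv[...,0]>5)&(hsv[...,0]<18)&(hsv[...,1]>140)&(hsv[...,2]>60)).astype(np.uint8)
m[:, :340]=0;m[:,400:]=0;m[:200]=0;m[280:]=0
r=cv2.minAreaRect(cv2.findNonZero(m));print(m.sum(),r)
print(plane(c,cv2.boxPoints(r),0.012).round(3).tolist(),plane(c,[r[0]],0.012))
print("nose",plane(c,[[356.5,184.5]],0.006),"block",plane(c,[[285.5,231]],0.045),"post",plane(c,[[239,207]],0.145),"toe",plane(c,[[261,221]],0.05),"plate",plane(c,[[191,196]],.087))
E
```

```text
309 ((377.7605895996094, 244.9034881591797), (39.663299560546875, 7.745110988616943), 69.67686462402344)
[[0.512, -0.271, 0.012], [0.521, -0.293, 0.012], [0.408, -0.331, 0.012], [0.401, -0.309, 0.012]] [[ 0.46028193 -0.30117027  0.012     ]]
nose [[ 0.64680021 -0.24374174  0.006     ]] block [[ 0.49864422 -0.02580636  0.045     ]] post [[0.55070286 0.10162636 0.145     ]] toe [[0.52748814 0.04535554 0.05      ]] plate [[0.59452567 0.24537853 0.087     ]]
```

View pics/crop1.png

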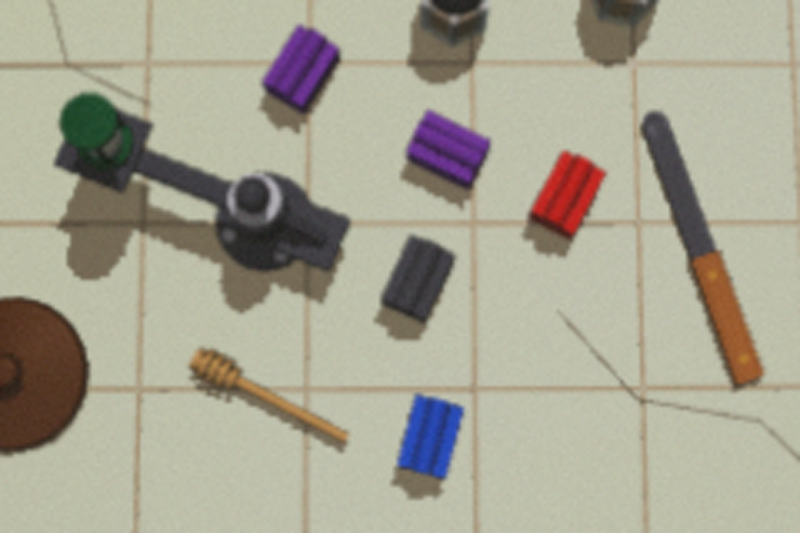

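Crop: dark block at (418,278), toe front edge about (337,247), bar grip end (745,380), nose (655,118). The block is confirmed. First move goes over the block for a closer wrist look.

```bash
python3 -m jog '{"linear":[[19,-49,0],[19,-49,0],[19,-49,0],[19,-49,0],[19,-49,0],[19,-49,0],[19,-49,0],[19,-49,0],[19,-49,0],[19,-49,0],[19,-49,0],[19,-49,0]],"turn":[-1,-1,-1,-1,-1,-1,-1,-1,-1,-1,-1,-1]}' 
python3 - <<'E'
from h import *
s=sense();c=cal("wrist");w=snapshot("wrist");np.savez("pics/w1.npz",K=c[0],d=c[1],T=c[2]);cv2.imwrite("pics/w1.png",w[...,::-1])
cv2.imwrite("pics/w1b.png",cv2.resize(w[...,::-1],(800,600)))
R=c[2][:3,:3];print("cam",-R.T@c[2][:3,3],R[2],s['tcp_pos'])
print(proj(c,[[.497,-.026,.046],[.525,.045,.05],[.55,.1,.145]]))
E
```

```text
t: 1.6
tcp_pos: [0.4406, -0.0019, 0.4046]
tool_rot: [0.643, 0.766, 0.0, -0.0]
force: [1.1, 0.9, 0.5]
finger_gap: 1.003
gripper_force: 0.0
cam [0.42568512 0.07874557 0.3746753 ] [ 0.05439092 -0.3096529  -0.94929274] [ 0.44063637 -0.00194712  0.4045953 ]
[[323.18582286 218.77064128]
 [362.46412338 164.54893132]
 [448.69724283 117.33250904]]
```

View pics/w1b.png

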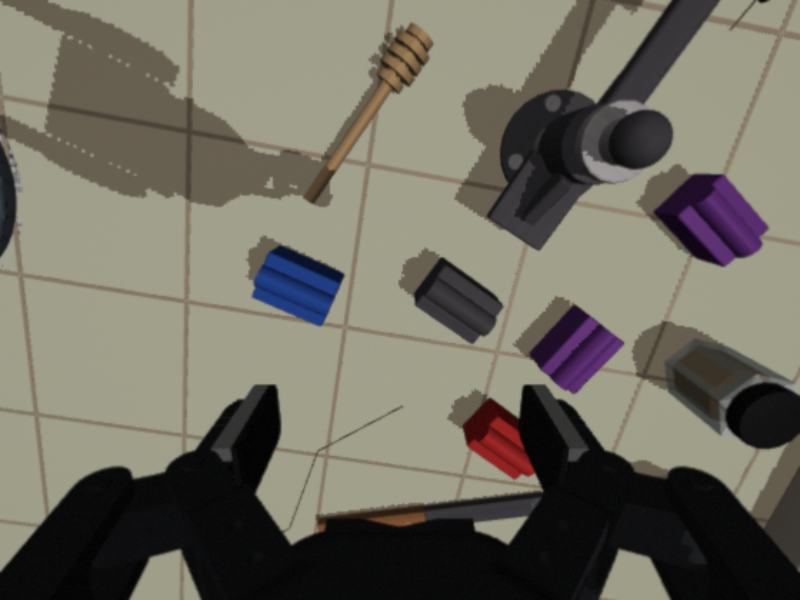

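Wrist view: dark block about (458,300), toe's front top edge from (488,216) to (538,249), post top (640,138), dipper tail (312,198), bar grip end (320,522). I need one enlarged crop for exact corners.

```bash
python3 - <<'E'
import cv2,numpy as np
im=cv2.imread("pics/w1.png")[140:250,270:410]
cv2.imwrite("pics/c2.png",cv2.resize(np.clip(im*1.7,0,255).astype(np.uint8),(756,594),interpolation=cv2.INTER_CUBIC))
E
```

```text
(no output)
```

View pics/c2.png

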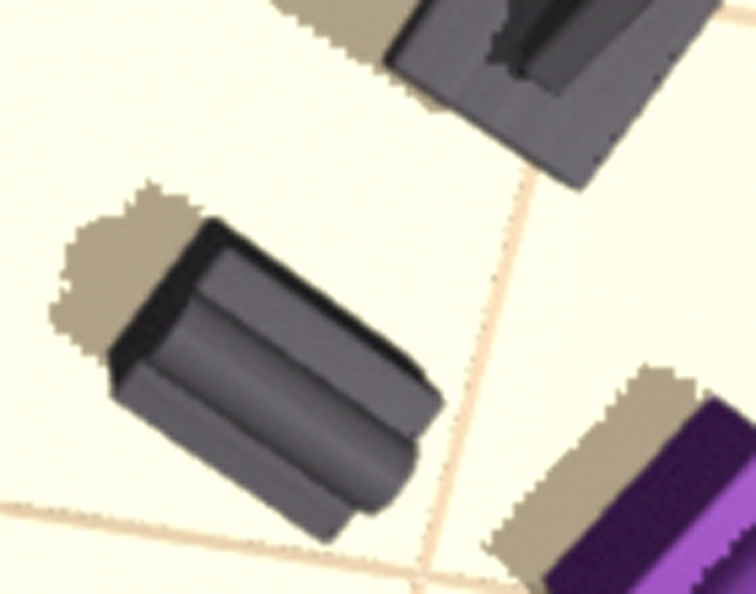

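Crop: toe front top corners at (390,62) and (580,188); ridge top line from about (178,320) to (398,480).

```bash
python3 - <<'E'
from h import *
f=np.load("pics/w1.npz");c=(f['K'],f['d'],f['T'])
P=lambda a:[270+a[0]/5.4,140+a[1]/5.4]
t=plane(c,[P((390,62)),P((580,188))],.049)[:,:2];r=plane(c,[P((178,320)),P((398,480))],.046)[:,:2]
for n,e in(("toe",t),("ridge",r)):
    v=e[1]-e[0];print(n,e.round(4).tolist(),"mid",e.mean(0).round(4),"len",np.linalg.norm(v).round(4),"normal deg",np.degrees(np.arctan2(v[1],v[0]))+90)
d=t.mean(0)-r.mean(0);print("dir",np.degrees(np.arctan2(d[1],d[0])),np.linalg.norm(d))
ct=cal("top");print("top plate dir", end=' ');pl=plane(ct,[[160+105*.3,150+148*.3]],.087)[0,:2];d=pl-t.mean(0);print(np.degrees(np.arctan2(d[1],d[0])),np.linalg.norm(d))
E
```

```text
toe [[0.4997, 0.0549], [0.5448, 0.0366]] mid [0.5223 0.0458] len 0.0487 normal deg 67.94610715490539
ridge [[0.4685, -0.0065], [0.5242, -0.0343]] mid [ 0.4963 -0.0204] len 0.0622 normal deg 63.47463667853379
dir 68.60510677242864 0.07111945468611498
top plate dir 68.79552802099748 0.21270774561699302
```

```bash
python3 -m jog '{"linear":[[-2,-31,0],[-2,-31,0],[-2,-31,0],[-2,-31,0],[-2,-31,0],[-2,-31,0],[-2,-31,0],[-2,-31,0],[-2,-31,0],[-2,-31,0]],"turn":[-1,-1,-1,-1,-1,-1,-1,-1,-1,-1]}' 0.7 20 | head -2
python3 -m jog '{"linear":[[0,-1,-20],[0,-1,-20],[0,-1,-20],[0,0,-20],[0,0,-20],[0,0,0],[0,0,0]],"turn":[-1,-1,-1,-1,-1,-1,-0.5]}'
python3 - <<'E'
from h import *
c=cal("wrist");w=snapshot("wrist")[...,::-1].copy();np.savez("pics/w2.npz",K=c[0],d=c[1],T=c[2]);cv2.imwrite("pics/w2.png",w)
cv2.imwrite("pics/w2b.png",cv2.resize(w,(800,600)))
h=cv2.cvtColor(w,cv2.COLOR_BGR2HSV)
m=((h[...,0]>4)&(h[...,0]<20)&(h[...,1]>130)&(h[...,2]>60)).astype(np.uint8)
n,l,st,ce=cv2.connectedComponentsWithStats(m);i=1+st[1:,4].argmax();print(st[i])
r=cv2.minAreaRect(cv2.findNonZero((l==i).astype(np.uint8)));p=plane(c,cv2.boxPoints(r),.012)
print(r,p.round(4).tolist(),proj(c,[[.42,-.315,.012]]))
E
```

```text
t: 2.9
tcp_pos: [0.4202, -0.3109, 0.4044]
t: 3.78
tcp_pos: [0.4204, -0.3128, 0.3039]
tool_rot: [0.988, 0.153, -0.0, -0.001]
force: [-0.1, 0.6, 0.9]
finger_gap: 0.7
gripper_force: 0.0
[ 266   88   32  136 4078]
((281.5, 155.5), (135.0, 31.0), 90.0) [[0.514, -0.2697, 0.012], [0.5218, -0.2941, 0.012], [0.4093, -0.3321, 0.012], [0.4003, -0.3039, 0.012]] [[283.36546669 207.55646383]]
```

View pics/w2b.png

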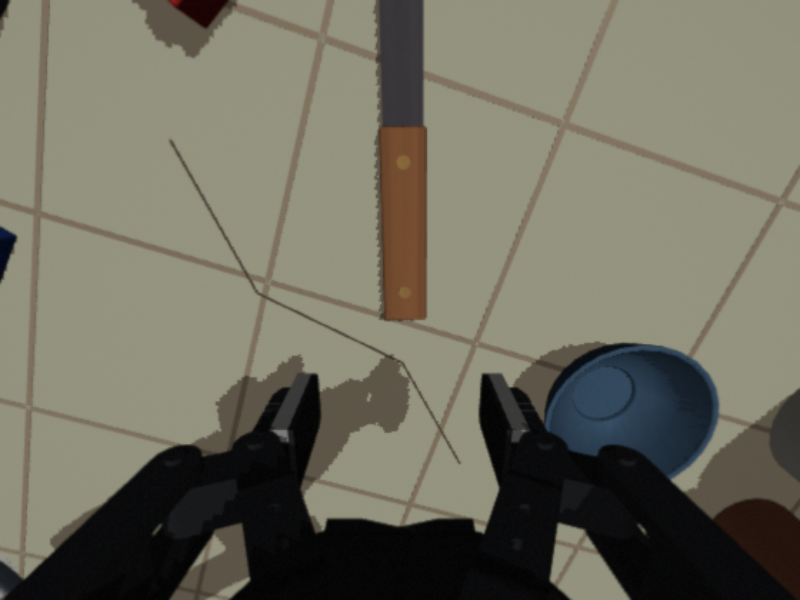

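Wrist view: bar's wooden grip runs from (403,127) to (405,320), lined up with the fingers; bowl rim at (630,420), clear. Descending to grasp 15 mm from the grip end.

```bash
python3 -m jog '{"linear":[[0,0,-30],[0,0,-30],[0,0,-30],[0,0,-20],[0,0,-10],[0,0,-6],[0,0,0],[0,0,0]],"turn":[0,0,0,0,0,0,0,0]}' 0.55 20
python3 -m jog '{"linear":[[0,0,0],[0,0,0],[0,0,0],[0,0,0],[0,0,0]],"turn":[0,0,0,0,0]}' 0.1 20
python3 -m jog '{"linear":[[0,0,10],[0,0,10],[0,0,10],[0,0,10],[0,0,0],[0,0,0]],"turn":[0,0,0,0,0,0]}'
python3 - <<'E'
from h import *
for n in("scene","wrist"):
    c=cal(n);w=snapshot(n)[...,::-1].copy();cv2.imwrite(f"pics/g_{n}.png",w)
a=cv2.imread("pics/g_scene.png")[130:250,180:300];b=cv2.imread("pics/g_wrist.png")
cv2.imwrite("pics/g.png",np.hstack([cv2.resize(a,(400,400)),cv2.resize(b[0:300,130:430],(400,400))]))
s=sense();print(s['ft_torque'],s['force'])
E
```

```text
t: 4.82
tcp_pos: [0.4206, -0.3134, 0.1793]
tool_rot: [0.988, 0.153, 0.0, 0.001]
force: [0.5, 0.3, -0.5]
finger_gap: 0.548
gripper_force: 0.0
t: 5.45
tcp_pos: [0.4206, -0.3135, 0.1795]
tool_rot: [0.988, 0.153, 0.0, 0.001]
force: [-0.4, -1.7, 6.9]
finger_gap: 0.32
gripper_force: 20.5
t: 6.2
tcp_pos: [0.4203, -0.3131, 0.2187]
tool_rot: [0.988, 0.153, -0.0, -0.0]
force: [0.1, -0.9, -2.0]
finger_gap: 0.319
gripper_force: 19.9
[-0.06730532  0.11187244 -0.03276074] [ 0.3483574  -0.62784282 -2.30675871]
```

View pics/g.png

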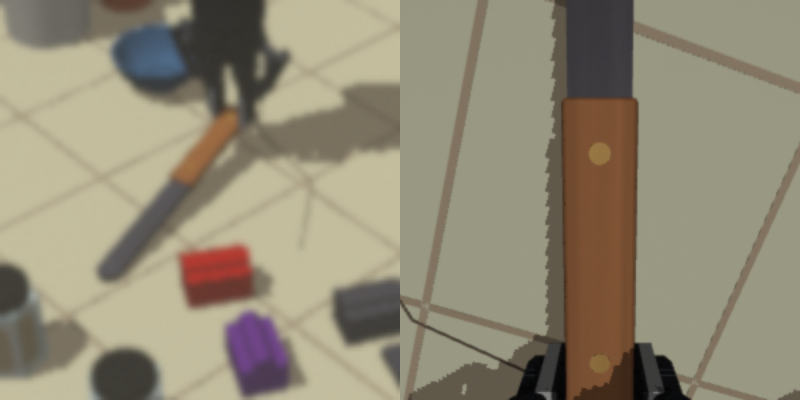

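The bar is gripped and its nose is resting on the sill while it pivots in the pads: the wrist carries 2 N, about 60% of the bar's weight. I'll raise to about 20° of tilt, then grip harder to hold that angle.

```bash
python3 -m jog '{"linear":[[0,0,10],[0,0,10],[0,0,10],[0,0,10],[0,0,5],[0,0,0]],"turn":[0,0,0,0,0,0]}'
python3 -m jog '{"linear":[[0,0,0],[0,0,0],[0,0,0]],"turn":[0,0,0]}' 0.1 60
python3 -m jog '{"linear":[[0,0,12],[0,0,12],[0,0,12],[0,0,12],[0,0,0],[0,0,0]],"turn":[0,0,0,0,0,0]}'
python3 - <<'E'
from h import *
s=sense();print(s['ft_torque'],s['force'],s['tcp_pos'])
for n in("scene",):
    c=cal(n);w=snapshot(n)[...,::-1].copy();cv2.imwrite(f"pics/l_{n}.png",w)
    a=w[120:250,170:300];cv2.imwrite("pics/l.png",cv2.resize(a,(598,598),interpolation=cv2.INTER_CUBIC))
E
```

```text
t: 7.05
tcp_pos: [0.4203, -0.3132, 0.2642]
tool_rot: [0.988, 0.153, 0.0, 0.0]
force: [-1.5, 0.2, -2.0]
finger_gap: 0.322
gripper_force: 19.9
t: 7.42
tcp_pos: [0.4203, -0.3133, 0.2634]
tool_rot: [0.988, 0.153, -0.0, -0.0]
force: [-0.8, 0.2, -2.5]
finger_gap: 0.299
gripper_force: 59.1
t: 8.18
tcp_pos: [0.4202, -0.313, 0.3117]
tool_rot: [0.988, 0.153, -0.0, -0.0]
force: [0.3, -0.3, -2.9]
finger_gap: 0.297
gripper_force: 59.2
[-0.10101566  0.22506059  0.02994564] [ 0.32432301 -0.29962126 -2.91449768] [ 0.42023276 -0.31304692  0.3116779 ]
```

View pics/l.png

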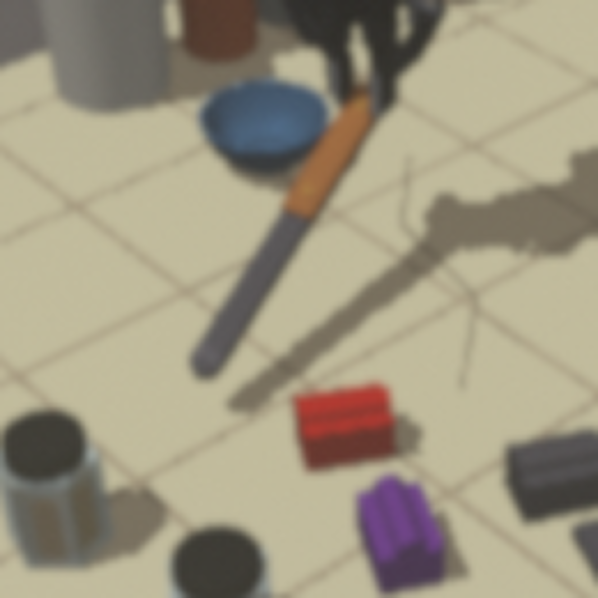

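The bar is held nose-down and clear of the sill, with its nose at crop (205,370). I'll compute the tilt, then the carry targets.

```bash
python3 - <<'E'
from h import *
c=cal("scene");uv=[170+205/4.6-.5,120+372/4.6-.5]
K,d,T=c;p=cv2.undistortPoints(np.array(uv).reshape(1,1,2),K,d).ravel();r=T[:3,:3].T@np.array([*p,1]);o=-T[:3,:3].T@T[:3,3]
h=np.array([.4202,-.313]);y=np.radians(17.7);n=np.array([-np.sin(y),np.cos(y)])
X=o+r*((h-o[:2])@n)/(r[:2]@n);print("nose",X,"horiz",np.linalg.norm(X[:2]-h))
print("expected tilt from nose z:",np.degrees(np.arcsin((.3117-.1795+.006-X[2])/.245)))
E
```

```text
nose [ 0.6228732  -0.24831873  0.04127725] horiz 0.2127441958830594
expected tilt from nose z: 23.303591197827526
```

```bash
python3 -m jog '{"linear":[[0,0,25],[0,0,25],[1,13,0],[1,13,0],[1,13,0],[1,13,0],[1,13,0],[1,13,0],[1,13,0],[1,13,0],[1,13,0],[1,13,0]],"turn":[0,0,1,1,1,1,1,1,1,1,1,1]}'
python3 -m jog '{"linear":[[0,0,-15],[0,0,-15],[0,0,0],[0,0,0]],"turn":[0,0,0,0]}'
python3 - <<'E'
from h import *
for n in("scene","wrist","top"):
    c=cal(n);w=snapshot(n)[...,::-1].copy();cv2.imwrite(f"pics/p_{n}.png",w)
    print(n,proj(c,[[.513,.022,.06]]))
    if n=="wrist":np.savez("pics/wp.npz",K=c[0],d=c[1],T=c[2])
a=cv2.imread("pics/p_scene.png")[185:285,240:373];b=cv2.imread("pics/p_wrist.png");t=cv2.imread("pics/p_top.png")[170:270,220:353]
cv2.imwrite("pics/p.png",np.vstack([np.hstack([cv2.resize(a,(399,300)),cv2.resize(np.clip(t*1.8,0,255).astype(np.uint8),(399,300))]),np.hstack([cv2.resize(b[0:150,150:350],(400,300)),np.zeros((300,398,3),np.uint8)])]))
print(sense()['ft_torque'],sense()['force'])
E
```

```text
t: 9.72
tcp_pos: [0.4304, -0.1828, 0.3612]
tool_rot: [0.83, 0.558, -0.0, -0.0]
force: [0.1, -0.4, -4.3]
finger_gap: 0.296
gripper_force: 59.6
t: 10.22
tcp_pos: [0.4306, -0.1834, 0.3318]
tool_rot: [0.831, 0.556, 0.0, 0.0]
force: [0.3, 0.3, -2.8]
finger_gap: 0.296
gripper_force: 59.7
scene [[298.91021094 223.63102189]]
wrist [[ 278.06823371 -116.96611523]]
top [[268.93651717 225.37627918]]
[-0.23284843  0.08706914  0.01470106] [-1.02803408 -0.01177687 -3.6709185 ]
```

View pics/p.png

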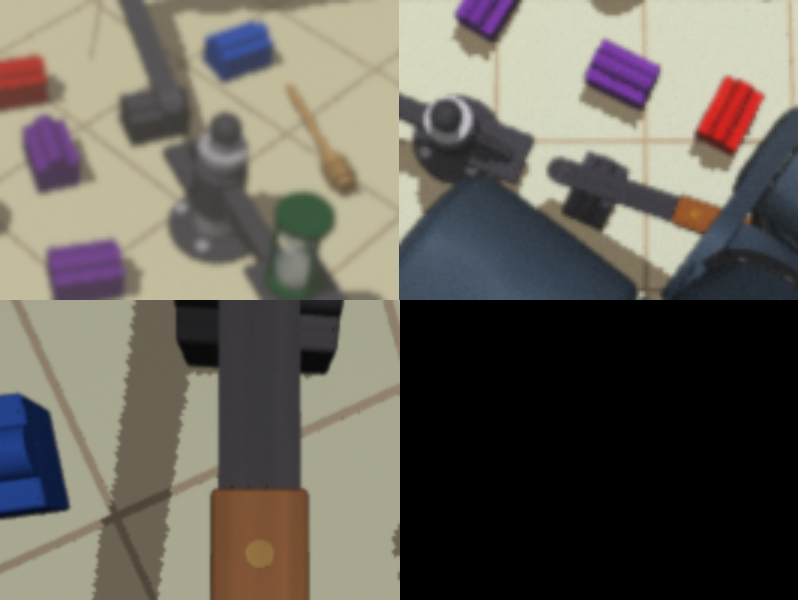

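Composite: the nose is at scene-crop (173,103) and top-crop (549,167), and the bar passes centrally over the dark block, short of the toe. Triangulating the nose.

```bash
python3 - <<'E'
from h import *
cs,ct=cal("scene"),cal("top")
X=tri(cs,[240+173/3-.3,185+105/3-.3],ct,[220+149.5/3-.3,170+167/3-.3]);h=np.array([.4306,-.1834,.3318-.1795+.006])
u=np.array([np.cos(np.radians(68)),np.sin(np.radians(68))]);v=np.array([-u[1],u[0]]);t=np.array([.5223,.0458])
print("nose",X,"tilt",np.degrees(np.arctan2(h[2]-X[2],np.linalg.norm(X[:2]-h[:2]))),np.linalg.norm(X-h),"along/lateral to toe",(X[:2]-t)@u,(X[:2]-t)@v,"hand",(h[:2]-t)@u,(h[:2]-t)@v)
# post collar / toe heights: bar grip/blade junction and ridge in wrist
f=np.load("pics/wp.npz");cw=(f['K'],f['d'],f['T'])
# junction centre x=-10 (105mm from pad) in vertical plane of bar, top surface
p=cv2.undistortPoints(np.array([[[150+260/2-.3,488/4*2-150-.3+0]]]) if 0 else np.array([[[150+259.5/2-.3,(488-300)/2-.3]]]),cw[0],cw[1]).ravel()
r=cw[2][:3,:3].T@np.array([*p,1]);o=-cw[2][:3,:3].T@cw[2][:3,3]
J=o+r*((h[:2]-o[:2])@v)/(r[:2]@v) if abs(r[:2]@v)>.2 else None
b=h[:2]
for th in(18,20,22,24):
    a=np.radians(th);P=np.array([*(b+u*(.105*np.cos(a)+.006*np.sin(a))),h[2]-.105*np.sin(a)+.006*np.cos(a)]);print(th,proj(cw,P),"seen y",(488-300)/2)
E
```

```text
nose [0.51271996 0.01796759 0.07225784] tilt 21.586390391475607 0.23387142987440007 along/lateral to toe -0.02939451210074148 -0.001543743092490621 hand -0.2468619640829468 -0.0008370717471526156
18 [[280.3328044   76.12750861]] seen y 94.0
20 [[280.31534978  78.98815788]] seen y 94.0
22 [[280.30005465  81.95311909]] seen y 94.0
24 [[280.28679463  85.01188832]] seen y 94.0
```

```bash
python3 -m jog '{"linear":[[0,0,-12],[0,0,-12],[0,0,-10],[0,0,0],[0,0,0]],"turn":[0,0,0,0,0]}' | grep -E "tcp|force"
python3 -m jog '{"linear":[[3.7,9.1,-3.9],[3.7,9.1,-3.9],[3.7,9.1,-3.9],[3.7,9.1,-3.9],[3.7,9.1,-3.9],[0,0,0],[0,0,0]],"turn":[0,0,0,0,0,0,0]}'
python3 - <<'E'
from h import *
s=sense();print(s['ft_torque'],s['force'])
for n in("scene","top"):
    w=snapshot(n)[...,::-1].copy();cv2.imwrite(f"pics/i_{n}.png",w)
a=cv2.imread("pics/i_scene.png")[185:285,240:373];t=cv2.imread("pics/i_top.png")[170:270,220:353]
cv2.imwrite("pics/i.png",np.hstack([cv2.resize(a,(399,300),interpolation=cv2.INTER_CUBIC),cv2.resize(np.clip(t*1.8,0,255).astype(np.uint8),(399,300))]))
E
```

```text
tcp_pos: [0.4304, -0.1832, 0.2976]
force: [-0.1, 0.2, -2.8]
gripper_force: 59.9
t: 11.88
tcp_pos: [0.4489, -0.1376, 0.2782]
tool_rot: [0.831, 0.557, -0.0, -0.0]
force: [-0.1, 0.7, -2.3]
finger_gap: 0.298
gripper_force: 59.9
[-0.14241613  0.08483138  0.03665889] [-0.10825639  0.65102422 -2.32759561]
```

View pics/i.png

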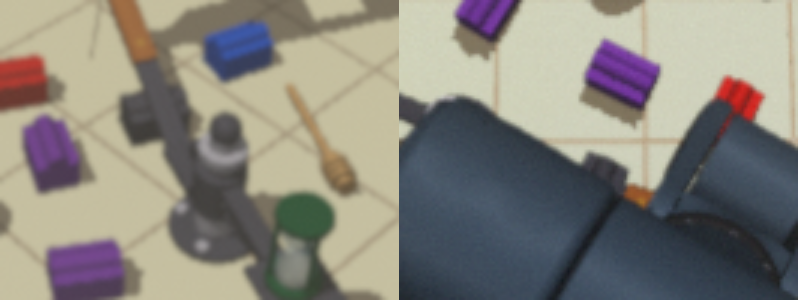

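The nose is under the toe with the bar over the block. The blade reaches the toe at scene-crop (190,160). I'll ease the grip so the bar can pivot, then lower in small steps while watching the force, moving back slightly so the bar doesn't drag the block.

```bash
python3 -m jog '{"linear":[[0,0,0],[0,0,0],[-0.4,-1.1,-3],[-0.4,-1.1,-3],[-0.4,-1.1,-3],[0,0,0]],"turn":[0,0,0,0,0,0]}' 0.1 30 | grep -E "tcp|force|gap"
for i in 1 ; do python3 -m jog '{"linear":[[-0.4,-1,-3],[-0.3,-0.9,-3],[0,0,0]],"turn":[0,0,0]}'| grep -E "tcp|force|gap"; done
python3 -c "
from station import *
s=sense();print(s['ft_torque'],s['force'])"
```

```text
tcp_pos: [0.4477, -0.1412, 0.2691]
force: [0.7, -0.6, -0.7]
finger_gap: 0.298
gripper_force: 60.7
tcp_pos: [0.447, -0.1431, 0.2631]
force: [-0.4, -0.8, 2.2]
finger_gap: 0.296
gripper_force: 61.2
[0.18133888 0.03544979 0.02712768] [-0.44442335 -0.82735804  2.22952711]
```

```bash
python3 -m jog '{"linear":[[0,0,0],[0,0,0],[0,0,0]],"turn":[0,0,0]}' 0.2 30| grep -E "gap|force"
python3 -m jog '{"linear":[[-0.3,-0.8,-3],[-0.3,-0.8,-3],[0,0,0]],"turn":[0,0,0]}'| grep -E "tcp|force|gap"
python3 -c "
from station import *
s=sense();print(s['ft_torque'],s['force'])"
python3 -m jog '{"linear":[[-0.3,-0.7,-3],[0,0,0]],"turn":[0,0]}'| grep -E "tcp|force|gap"
python3 -c "
from station import *
s=sense();print(s['ft_torque'],s['force'])"
```

```text
force: [-1.3, -1.0, 1.5]
finger_gap: 0.3
gripper_force: 61.2
tcp_pos: [0.4464, -0.1447, 0.2571]
force: [-1.7, -1.4, 5.5]
finger_gap: 0.298
gripper_force: 62.0
[0.17256895 0.04207613 0.18561879] [-1.71208013 -1.43337679  5.53854013]
tcp_pos: [0.4461, -0.1452, 0.255]
force: [-1.5, -0.6, 12.8]
finger_gap: 0.296
gripper_force: 63.0
[0.41434123 0.27546077 0.22087463] [-1.47899449 -0.63536696 12.77746983]
```

```bash
for i in 1; do python3 -m jog '{"linear":[[-0.2,-0.5,-2],[-0.2,-0.5,-2],[-0.2,-0.5,-2],[0,0,0]],"turn":[0,0,0,0]}'| grep -E "tcp|force"; done
python3 -c "
from station import *
s=sense();print(s['ft_torque'],s['force'])"
python3 -m jog '{"linear":[[-0.2,-0.4,-2],[-0.2,-0.4,-2],[0,0,0]],"turn":[0,0,0]}'| grep -E "tcp|force|gap"
python3 -c "
from station import *
s=sense();print(s['ft_torque'],s['force'])"
```

```text
tcp_pos: [0.4455, -0.1475, 0.2495]
force: [-4.3, -4.2, 16.0]
gripper_force: 65.5
[-0.34595938  0.63661033 -0.2935941 ] [-4.34622806 -4.17960983 15.96443884]
tcp_pos: [0.445, -0.1485, 0.2456]
force: [-4.7, -5.1, 16.1]
finger_gap: 0.296
gripper_force: 66.4
[-0.48887043  0.69991444  0.27395236] [-4.66159318 -5.11478011 16.11542498]
```

```bash
python3 -m jog '{"linear":[[-0.4,-1,-2],[-0.4,-1,-2],[0,0,0]],"turn":[0,0,0]}'| grep -E "tcp|force"
python3 -m jog '{"linear":[[-0.3,-0.7,-2],[0,0,0]],"turn":[0,0]}'| grep -E "tcp|force"
python3 -m jog '{"linear":[[-0.3,-0.6,-1.5],[0,0,0]],"turn":[0,0]}'| grep -E "tcp|force"
python3 -c "
from station import *
s=sense();print(s['ft_torque'],s['force'])"
```

```text
tcp_pos: [0.4443, -0.1502, 0.2414]
force: [-4.1, -3.2, 15.4]
gripper_force: 67.5
tcp_pos: [0.4441, -0.151, 0.2395]
force: [-4.4, -4.5, 16.1]
gripper_force: 68.0
tcp_pos: [0.4436, -0.1515, 0.2379]
force: [-4.4, -3.3, 15.2]
gripper_force: 68.6
[-0.30910484  0.52646207  0.39320632] [-4.44475013 -3.32678428 15.1959394 ]
```

```bash
python3 -m jog '{"linear":[[-0.2,-0.5,-1],[0,0,0]],"turn":[0,0]}'| grep -E "tcp|^force"
python3 -m jog '{"linear":[[-0.2,-0.4,-1],[0,0,0]],"turn":[0,0]}'| grep -E "tcp|^force"
python3 -m jog '{"linear":[[-0.2,-0.4,-1],[0,0,0]],"turn":[0,0]}'| grep -E "tcp|^force"
```

```text
tcp_pos: [0.4435, -0.1517, 0.2369]
force: [-3.8, -2.6, 15.1]
tcp_pos: [0.4434, -0.1519, 0.2359]
force: [-2.4, -1.6, 14.8]
tcp_pos: [0.4432, -0.1521, 0.2349]
force: [-1.9, -0.3, 15.8]
```

```bash
python3 -m jog '{"linear":[[-0.1,-0.3,-1],[0,0,0]],"turn":[0,0]}'| grep -E "tcp|^force"
```

```text
tcp_pos: [0.4432, -0.1528, 0.234]
force: [-2.0, -2.3, 15.5]
```

```bash
python3 -m jog '{"linear":[[-0.1,-0.3,-1],[0,0,0]],"turn":[0,0]}'| grep -E "tcp|^force"
```

```text
tcp_pos: [0.4431, -0.153, 0.233]
force: [-1.8, -0.2, 15.2]
```

```bash
python3 -m jog '{"linear":[[-0.1,-0.3,-1],[0,0,0]],"turn":[0,0]}'| grep -E "tcp|^force"
```

```text
tcp_pos: [0.4428, -0.1533, 0.2319]
force: [-2.4, -2.0, 15.4]
```

```bash
python3 -m jog '{"linear":[[-0.1,-0.3,-0.8],[0,0,0]],"turn":[0,0]}'| grep -E "tcp|^force"
```

```text
tcp_pos: [0.4427, -0.1534, 0.2311]
force: [-3.7, -0.2, 14.0]
```

```bash
cat > tm.py <<'E'
from h import *
def cen(w):
    h=cv2.cvtColor(w,cv2.COLOR_BGR2HSV);m=(h[...,0]>50)&(h[...,0]<85)&(h[...,1]>90);m[:240]=0;m[310:]=0;m[:,:310]=0;m[:,380:]=0
    y,x=np.nonzero(m);return np.array([x.mean(),y.mean(),len(x)])
w=snapshot("scene")[...,::-1].copy();a,b=cen(cv2.imread("pics/i_scene.png")),cen(w);c=cal("scene")
p=proj(c,[[.6,.24,.13],[.6,.24,.14]]);print(a,b,"rise mm",(a[1]-b[1])/(p[0,1]-p[1,1])*10)
E
python3 tm.py; python3 -m jog '{"linear":[[-0.1,-0.2,-0.8],[0,0,0]],"turn":[0,0]}'| grep -E "tcp|^force"
```

```text
[340.2962963  256.37037037  27.        ] [340.6  252.64  50.  ] rise mm 13.775263427418167
tcp_pos: [0.4427, -0.1535, 0.2303]
force: [-3.4, -0.2, 15.3]
```

```bash
python3 -m jog '{"linear":[[-0.1,-0.2,-0.8],[0,0,0]],"turn":[0,0]}'| grep -E "tcp|^force"
```

```text
tcp_pos: [0.4426, -0.1536, 0.2296]
force: [-2.1, 0.2, 15.9]
```

```bash
python3 -m jog '{"linear":[[-0.1,-0.2,-0.8],[0,0,0]],"turn":[0,0]}'| grep -E "tcp|^force"
```

```text
tcp_pos: [0.4426, -0.1543, 0.2289]
force: [-3.1, -2.0, 16.2]
```

```bash
python3 -m jog '{"linear":[[-0.1,-0.2,-0.8],[0,0,0]],"turn":[0,0]}'| grep -E "tcp|^force"
```

```text
tcp_pos: [0.4425, -0.1544, 0.2286]
force: [-2.8, -0.7, 21.7]
```

Force jumped from a steady 15–16 N to 21.7 N while the hand moved only 0.3 of 0.8 mm, so the sleeve has met the collar. Unload now and draw the bar out along its axis.

```bash
python3 -m jog '{"linear":[[0,0,1],[0,0,1],[0,0,1],[0,0,0],[0,0,0]],"turn":[0,0,0,0,0]}'| grep -E "tcp|^force"; python3 tm.py
python3 -m jog '{"linear":[[0,0,1],[0,0,1],[0,0,1],[0,0,0]],"turn":[0,0,0,0]}'| grep -E "tcp|^force"
python3 -c "
from station import *
s=sense();print(s['ft_torque'],s['force'])"
```

```text
tcp_pos: [0.443, -0.1546, 0.2298]
force: [1.4, -1.8, 4.0]
[340.2962963  256.37037037  27.        ] [341.2244898  252.57142857  49.        ] rise mm 14.028479435047904
tcp_pos: [0.442, -0.1538, 0.2325]
force: [2.3, -0.1, -0.1]
[ 0.16950714 -0.43256787 -0.3016927 ] [ 2.28540494 -0.11759683 -0.06605633]
```

```bash
python3 -m jog '{"linear":[[0,0,1],[0,0,1],[0,0,1],[0,0,0]],"turn":[0,0,0,0]}'| grep -E "tcp|^force"
python3 -m jog '{"linear":[[-1.9,-4.6,0.3],[-1.9,-4.6,0.3],[0,0,0]],"turn":[0,0,0]}'| grep -E "tcp|^force"
python3 -c "
from station import *
s=sense();print(s['ft_torque'],s['force'])"
```

```text
tcp_pos: [0.4419, -0.1539, 0.2356]
force: [1.3, 1.2, -0.9]
tcp_pos: [0.438, -0.1638, 0.2362]
force: [-1.3, -0.6, -1.1]
[-0.12551467  0.15393712  0.07393489] [-1.26872947 -0.58402362 -1.07891339]
```

```bash
python3 -m jog '{"linear":[[-1.9,-4.6,0.4],[-1.9,-4.6,0.4],[-1.9,-4.6,0.4],[-1.9,-4.6,0.4],[-1.9,-4.6,0.4],[-1.9,-4.6,0.4],[-1.9,-4.6,0.4],[0,0,0]],"turn":[0,0,0,0,0,0,0,0]}'| grep -E "t:|tcp|^force"
python3 tm.py; python3 - <<'E'
from h import *
w=snapshot("top")[...,::-1].copy();cv2.imwrite("pics/o_top.png",w)
E
python3 -m jog '{"linear":[[-1,-2,10],[-1,-2,15],[-1,-2,20],[0,0,20],[0,0,0]],"turn":[0,0,0,0,0]}'| grep -E "t:|tcp|^force"
```

```text
t: 21.7
tcp_pos: [0.4251, -0.1961, 0.2392]
tool_rot: [0.831, 0.557, -0.0, 0.0]
force: [0.2, -0.0, -0.8]
[340.2962963  256.37037037  27.        ] [341.31578947 252.42105263  19.        ] rise mm 14.583777697394034
t: 22.42
tcp_pos: [0.4225, -0.2017, 0.3056]
tool_rot: [0.831, 0.557, 0.0, 0.002]
force: [0.9, -0.9, -2.9]
```

```bash
python3 -m jog '{"linear":[[0,-11,0],[0,-11,0],[0,-11,0],[0,-11,0],[0,-11,0],[0,-11,0],[0,-11,0],[0,-11,0],[0,-11,0],[0,-11,0]],"turn":[-1,-1,-1,-1,-1,-1,-1,-1,-1,-1]}'| grep -E "t:|tcp|^force"
python3 -m jog '{"linear":[[0,0,-25],[0,0,-25],[0,0,-20],[0,0,-15],[0,0,-12],[0,0,-8],[0,0,-6],[0,0,-5],[0,0,-3],[0,0,0],[0,0,0]],"turn":[0,0,0,0,0,0,0,0,0,0,0]}'| grep -E "t:|tcp|^force"
python3 -c "
from station import *
s=sense();print(s['ft_torque'],s['force'])"
```

```text
t: 23.68
tcp_pos: [0.4217, -0.3114, 0.303]
tool_rot: [0.988, 0.152, -0.001, -0.001]
force: [0.2, 0.2, -1.9]
t: 25.05
tcp_pos: [0.4223, -0.3116, 0.1854]
tool_rot: [0.988, 0.153, 0.0, 0.0]
force: [-2.1, -1.0, -0.4]
[ 0.05514069 -0.0594479   0.06697461] [-2.10793002 -1.03372809 -0.39045619]
```

```bash
python3 -m jog '{"linear":[[0,0,-2],[0,0,-1.5],[0,0,0]],"turn":[0,0,0]}'| grep -E "t:|tcp|^force"
python3 -m jog '{"linear":[[0,0,-1],[0,0,0]],"turn":[0,0]}'| grep -E "t:|tcp|^force"
```

```text
t: 25.42
tcp_pos: [0.4221, -0.3112, 0.1814]
tool_rot: [0.988, 0.154, -0.0, -0.0]
force: [-0.9, -0.1, -0.1]
t: 25.68
tcp_pos: [0.4221, -0.3113, 0.1805]
tool_rot: [0.988, 0.153, -0.0, -0.0]
force: [-1.4, 0.2, 0.0]
```

```bash
python3 -m jog '{"linear":[[0,0,-1],[0,0,0]],"turn":[0,0]}'| grep -E "tcp|^force"
python3 -m jog '{"linear":[[0,0,0],[0,0,0],[0,0,0],[0,0,0]],"turn":[0,0,0,0]}' 0.5 20| grep -E "gap|force"
python3 -m jog '{"linear":[[0,0,10],[0,0,20],[0,0,30],[0,0,40],[0,0,40],[0,0,0],[0,0,0]],"turn":[0,0,0,0,0,0,0]}'| grep -E "t:|tcp|force|gap"
python3 tm.py; python3 - <<'E'
from h import *
c=cal("wrist");w=snapshot("wrist")[...,::-1].copy();cv2.imwrite("pics/f_wrist.png",w)
for n in("top","scene"):cv2.imwrite(f"pics/f_{n}.png",snapshot(n)[...,::-1])
h=cv2.cvtColor(w,cv2.COLOR_BGR2HSV);m=((h[...,0]>4)&(h[...,0]<20)&(h[...,1]>130)&(h[...,2]>60)).astype(np.uint8)
n,l,st,ce=cv2.connectedComponentsWithStats(m);i=1+st[1:,4].argmax()
r=cv2.minAreaRect(cv2.findNonZero((l==i).astype(np.uint8)));p=plane(c,cv2.boxPoints(r),.012);print(st[i],p.round(4).tolist())
# change since start, top & scene, blobs
for n in("top","scene"):
    d=cv2.absdiff(cv2.imread(f"pics/{n}.png"),cv2.imread(f"pics/f_{n}.png")).max(2);m=cv2.morphologyEx((d>35).astype(np.uint8),cv2.MORPH_OPEN,np.ones((2,2)))
    k,l,st,ce=cv2.connectedComponentsWithStats(m);print(n,[s.tolist() for s in st[1:] if s[4]>8])
E
```

```text
tcp_pos: [0.4222, -0.3114, 0.1796]
force: [-1.1, 0.2, 1.1]
force: [0.1, -0.1, 0.4]
finger_gap: 0.496
gripper_force: 0.0
t: 27.3
tcp_pos: [0.4219, -0.3111, 0.3197]
tool_rot: [0.988, 0.153, -0.0, -0.0]
force: [-0.7, 0.5, -0.0]
finger_gap: 0.501
gripper_force: 0.0
[340.2962963  256.37037037  27.        ] [339.76 252.72  25.  ] rise mm 13.479844751849981
[ 264   85   31  129 3682] [[0.5182, -0.2644, 0.012], [0.5261, -0.2893, 0.012], [0.4148, -0.3266, 0.012], [0.4057, -0.2981, 0.012]]
top [[198, 202, 14, 7, 53], [367, 205, 4, 7, 14], [213, 207, 4, 3, 9], [186, 210, 269, 210, 23441], [205, 212, 21, 9, 63], [368, 225, 15, 18, 55], [430, 263, 6, 7, 27], [4, 316, 6, 16, 78], [13, 319, 80, 101, 4460], [314, 397, 5, 11, 34], [253, 402, 6, 9, 34], [256, 407, 8, 9, 40]]
scene [[230, 0, 74, 91, 2871], [307, 0, 4, 6, 20], [345, 0, 140, 115, 5960], [491, 0, 69, 102, 2548], [555, 0, 5, 14, 45], [502, 35, 4, 3, 9], [372, 90, 14, 30, 267], [236, 93, 5, 8, 36], [250, 95, 6, 3, 14], [236, 99, 32, 47, 676], [400, 116, 44, 45, 893], [263, 151, 109, 26, 1464], [439, 152, 26, 16, 218], [401, 168, 51, 40, 1289], [533, 190, 27, 40, 528], [547, 227, 13, 14, 138], [296, 228, 14, 7, 42], [295, 236, 11, 15, 52], [334, 245, 20, 12, 111], [323, 248, 3, 4, 10], [306, 254, 7, 5, 20], [348, 259, 5, 7, 24], [334, 260, 10, 6, 42], [347, 269, 10, 15, 54], [322, 275, 23, 33, 131], [334, 277, 8, 5, 26], [368, 284, 5, 8, 19]]
```

```bash
python3 -c "
from station import *
print(sign_off())"
```

```text
the job is handed in; nothing more can be done
None
```

I levered the bracket up until the force rose at the collar (about 14 mm of lift), drew the bar out and laid it flat near where it started, clear of the block and bracket. The timer is still on its plate, and I signed off at about 27 s on the robot's clock. The judging result was not shown.

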